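Lift the bolted tray out of a tool case and hold it level

TASK

I need to get at the spanner and the tape stowed underneath: grip the black bar handle of the tray in the red case, draw it straight up to its stop so that the two locking bolts come in, then lift the tray straight up out of the case. Hold it there level and steady over the case, with about 10 cm of clear air between the underside of the tray and the case's rim and the pliers and chisel still lying in it; finish while still holding it, and leave everything else where it is.

Things in the scene. Friction and masses are not known exactly. Their poses are not given: they have to be found in the camera images.
- case: open-topped red steel carrying case, 163 (x) x 213 (y) x 76 mm high, walls 6 mm, fixed to the table. Origin: centre of its underside, on the table; z up. The tray sits in it on four corner blocks with 2.5 mm of play all round; a roll of tape and a spanner lie on its floor under the tray
- tray: aluminium tray 146 (x) x 196 (y) x 44 mm, 0.8 kg with all it carries. Origin: centre of its underside; seated, 36 mm above the table over the case's origin, axes as the case's. A lock housing 18 mm wide, 42 mm high runs along y in the middle. Bolts stick 7 mm out of its ends (+y, -y) into slots in the case; they clear it once the handle is up 17 mm. It must rise 40 mm to clear the case's rim
- handle_grip (a point): centre of the tray's bar handle: straight bar, black rubber with steel ends, 112 mm long (tray's y), 14 mm thick (tray's x), 16 mm high, on two 8 mm posts 44 mm either side of its middle. With the handle down it is 66 mm above the tray's underside (102 mm above the table), with 16 mm of air under the bar. Axes as the tray's
- tray_handle (a joint): how far the handle is drawn up out of the tray, m: 0 down, 0.025 at its stop. It is sprung: about 1.5 N to start it and 4 N at the stop, and it goes back down if let go; the weight of the tray is more than the spring, so a slow pull brings the handle to its stop before the tray rises
- pliers: red-handled pliers, 171 (y) by 52 (x) by 13 mm high, 0.2 kg, lying loose in one of the two compartments of the tray beside the housing. Origin: centre of the underside
- chisel: short chisel with orange handle, 150 (y) by 27 (x) by 27 mm high, 0.1 kg, lying loose in the other compartment of the tray. Origin: centre of the underside
- oil_can: bystander: green thumb oiler, 66 by 85 by 142 mm high. Origin: centre of its underside
- tape_measure: bystander: yellow tape measure, 36 by 83 by 62 mm high. Origin: centre of its underside
- carton: bystander: small white carton, 60 by 120 by 52 mm high. Origin: centre of its underside

How it is judged:
By the outcome, as a careful person would: the job done as asked, in the order asked, and still so for the second after the job is handed in, while the arm keeps its last pose, push and grip.
It also fails if it takes over 38 s, if anything falls off the work surface, if the arm or the gripper's body presses on something with over 40 N, if the wrist force passes 120 N, or if a joint passes its speed limit or range.

ROBOT

A 6-joint arm with a two-finger parallel gripper is mounted at the origin on a cart in front of the work surface, level with it; the furniture and walls round the work are solid. World frame = base frame: x ahead of the robot, y to its left, z up, the work surface at z = 0. Lengths are in mm, angles in rad, forces in N, time in s.
With the tool pointing down it reaches from about 350 to 925 mm from the base axis. Payload 6.4 kg.
Tool frame: the origin (TCP) lies on the centre line of the jaws, within the pads' length; the fingertips stand 19 mm ahead of it and the grasp point (between the pads) is the TCP; z points along the fingers, y is the direction in which the jaws open and shut (so a half turn about z gives the same grasp; the last joint's range is limited). The gripper opens to 94 mm and grips with 3 to 60 N. Pads are 16 mm wide; open, the fingers measure 119 mm over their backs; the gripper's body (75 mm by 177 mm) begins 78 mm behind the grasp point.
Start: joints at [-1.414, 0.245, 1.558, -0, 1.339, -0.174], TCP at [211.125, -614.768, 184.555] pointing down, gripper open.
Joint ranges: [-3.13, 3.13], [-1.02, 2.26], [0.13, 2.54], [-0.95, 4.09], [0.21, 2.88], [-2.74, 2.74]. Speed limits (rad/s): [2.57, 2.57, 3.14, 3.14, 3.14, 3.14].

INTERFACE

Orientations are given as a unit quaternion [x, y, z, w].
In Python, from cell import sense, cams, env, spotter gives the robot as it stands.
- The arm moves only by the tool move_arm, never from a script. Its argument "targets" is a list of rows, each an object of numbers: "x", "y", "z": the shift along the tool's x, y, z in m; "rx", "ry", "rz": the turn, a rotation vector about the tool's x, y, z in rad; "fingers": the finger opening in m, from 0 to 0.094. In form: [{"x": .., "y": .., "z": .., "rx": .., "ry": .., "rz": .., "fingers": ..}, ...]. A call has 1 to 20 rows; each row shifts and turns the commanded pose from where the row before left it, along the tool's axes as they then stand; what a row does not reach is not made up. A row lasts 1/12 s, in which the tool goes at most 41.7 mm and 7.16 degrees, less where a joint would pass 70% of its speed; a pose out of reach is approached as far as the arm can. A call is refused whole if a number of a shift passes 0.0417 or a number of a turn 0.125, either way. A call with a gripper value outside its range is refused whole. The fingers move at their own pace and stop on an object; "force" is the grip in N (left out, the last holds). Time passes only in rows, so rows that do not move let the fingers close. It gives the time, the measured TCP pose, the force and the opening at its end, in the units of the state.
- sense(): the state, without advancing time (a new reading comes with each control period).
- cams.get_image(name): name is "side" or "top" or "wrist"; returns the picture (400x640x3 uint8, red, green, blue); there is no depth.
- cams.camera_params(name): a dict with "fov_y" (degrees; the focal length in pixels is half the picture's height over the tangent of half this angle, whatever the lens; pixels are square), "cx", "cy" (the principal point, pixels), "camera_from_world" (4x4, takes a point from world to camera coordinates). Camera axes: x right, y down, z forward; pixel columns grow to the right and rows downward; lengths in mm; the calibration is good to about 2 mm. A picture is of the moment at which its call begins: read the wrist's pose just before it. camera_params takes no time and is no camera call; for the wrist camera it gives the pose at the moment of the call.
- env.job_done(): hands the job in, once; it reports no verdict.
Trained networks look in the newest picture that a camera, given by its name, has taken for a name from the list of things; names that differ only in an ending like _2 or _b are one class to them, and where a whole thing is asked for, a point or a joint stands for the part that bears it (a point fixed in the world has none). Each returns a list of dicts, best first, with "confidence" (0 to 1); they miss things now and then, are a little off and sometimes report something else, mostly with a low value. They report only what shows in the picture. A call takes as long as a camera call.
- spotter.trace(camera, name): "mask" (400x640 bool, what is visible of it) and "extent" ([left, top, right, bottom] in pixels, round what is visible of it).
- spotter.place_of(camera, name): "centre" ([row, column] in pixels: a listed point, or the origin of a listed thing).
The state is a dict: "time": time; "joint_pos": joint angles; "joint_vel": joint speeds; "effort": joint torques, N m; "ee_pos": TCP position; "ee_rot": TCP orientation; "ft_force": force on the tool from outside, world axes, zero at the start; "torque": the same for the moment, N m; "finger_gap": finger opening in mm.
Only numpy, scipy, OpenCV 4.12 (cv2) and the standard library are available. Lean on these libraries where they do the work, as an engineer would, in place of code of your own. Each camera call takes 0.05 s, during which the arm holds its last target.

## Working session

There is one attempt and no reset: what is moved stays moved. The work goes in short steps, Python scripts to look and compute and a tool call to move; the robot and the scene stay as the last step left them, time stands still between calls to the robot, and variables do not carry over. Pictures are saved under pics/ and viewed, and the job is handed in when it is done.

Besides the shell and the picture viewer there is one more tool, called after "Emit:" by a JSON object that holds its "name" and its "arguments", one argument or row to a line. move_arm: Moves the arm, as the interface text tells. Its arguments: {"type":"object","properties":{"targets":{"type":"array"},"force":{"type":"number"}},"required":["targets"]}

```bash
mkdir -p pics; cat > h.py <<'E'
import numpy as np, cv2
from cell import sense, cams, env, spotter
def save(n,f):
    im=cams.get_image(n); cv2.imwrite('pics/'+f+'.png',im[:,:,::-1]); return im
def K(n):
    p=cams.camera_params(n); f=200/np.tan(np.radians(p['fov_y'])/2); return f,p['cx'],p['cy'],np.array(p['camera_from_world'])
def ray(n,r,c):
    f,cx,cy,T=K(n); R=T[:3,:3]; o=-R.T@T[:3,3]; d=R.T@np.array([(c-cx)/f,(r-cy)/f,1]); return o,d
def atz(n,r,c,z):
    o,d=ray(n,r,c); return o+d*(z-o[2])/d[2]
def proj(n,p):
    f,cx,cy,T=K(n); q=T[:3,:3]@np.array(p)+T[:3,3]; return cy+f*q[1]/q[2],cx+f*q[0]/q[2]
def tri(a,b):
    (o1,d1),(o2,d2)=a,b; s=np.linalg.lstsq(np.c_[d1,-d2],o2-o1,rcond=None)[0]
    p,q=o1+d1*s[0],o2+d2*s[1]; return (p+q)/2,np.linalg.norm(p-q)
E
python3 - <<'E'
from h import *
s=sense();print(s)
for n in('side','top'):
    save(n,n+'0')
    for t in('handle_grip','tray','case'):
        for r in spotter.place_of(n,t)[:2]: print(n,t,r)
save('wrist','w0')
r=[spotter.place_of(n,'handle_grip') for n in('side','top')]
if r[0] and r[1]: print(tri(ray('side',*r[0][0]['centre']),ray('top',*r[1][0]['centre'])), atz('top',*r[1][0]['centre'],102))
m=spotter.trace('top','tray_handle')
for x in m[:2]: print(x['extent'],x['confidence'],x['mask'].sum())
E
```

```text
{'time': 0.0, 'joint_pos': array([-1.41410909e+00,  2.45784965e-01,  1.55896402e+00, -3.54908401e-06,
        1.33868801e+00, -1.74077075e-01]), 'joint_vel': array([-0.00038041, -0.00033312, -0.00049979,  0.0007801 ,  0.00183001,
        0.00052368]), 'effort': array([-2.20421816e-04, -4.15834272e+01, -3.14602125e+01,  6.83888141e-02,
        3.32212576e-02, -1.49178272e-04]), 'ee_pos': array([ 211.0189921 , -614.14217364,  183.49088684]), 'ee_rot': array([ 9.86355026e-01,  1.64629619e-01,  6.29156253e-06, -9.22148129e-04]), 'ft_force': array([ 0.36219075, -0.23046563, -0.47741773]), 'torque': array([-0.02600885, -0.00566479,  0.01670469]), 'finger_gap': 94.06091820810177}
side handle_grip {'centre': [207.8, 268.4], 'confidence': 0.53}
side handle_grip {'centre': [205.6, 242.2], 'confidence': 0.5}
side tray {'centre': [237.2, 267.5], 'confidence': 0.55}
side case {'centre': [256.5, 267.8], 'confidence': 0.64}
top handle_grip {'centre': [251.2, 352.9], 'confidence': 0.89}
top tray {'centre': [256.9, 355.1], 'confidence': 0.58}
top case {'centre': [272.5, 345.7], 'confidence': 0.39}
(array([ 481.55638339, -294.12218086,   99.59428948]), np.float64(1.435269033293911)) [ 482.22428518 -293.97074332  102.        ]
[328.3, 240.4, 386.7, 267.7] 0.96 508
[212.2, 263.3, 258.7, 294.2] 0.67 421
```

View pics/side0.png

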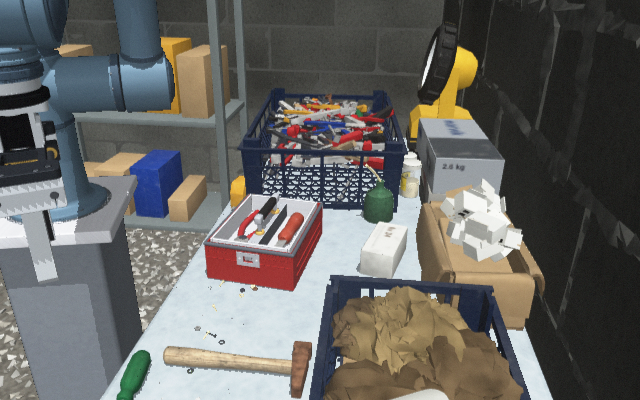

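View pics/top0.png

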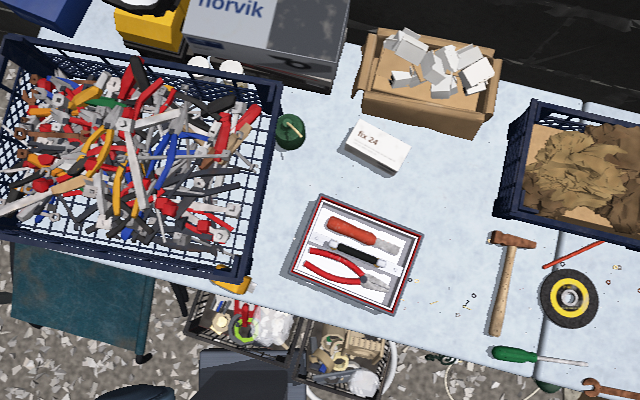

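View pics/w0.png

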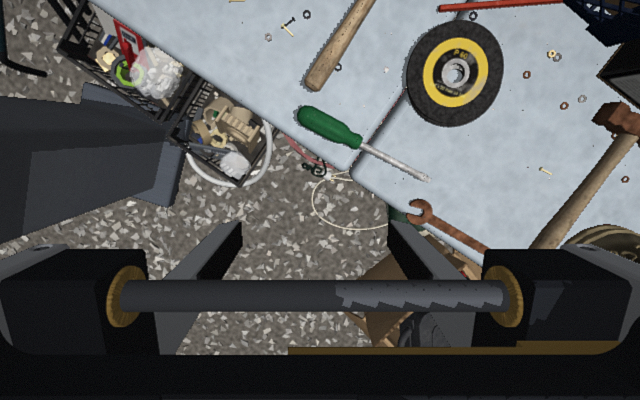

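The side view shows the red case at about (265, 240). In the top view it is at about (355, 255), with the black bar running through (358, 253), the pliers below it and the chisel above. Next I'll fit the bar's yaw.

```bash
python3 - <<'E'
from h import *
im=save('top','t1')
m=spotter.trace('top','tray_handle')[0]
ms=m['mask']; print(m['extent'],m['confidence'])
ys,xs=np.nonzero(ms)
P=np.array([atz('top',y,x,104)[:2] for y,x in zip(ys,xs)])
rc=cv2.minAreaRect(P.astype(np.float32)); print('bar rect',rc,P.mean(0))
u,s,v=np.linalg.svd(P-P.mean(0)); print('bar yaw',np.degrees(np.arctan2(v[0,1],v[0,0])))
for t,z in(('case',76),('tray',80)):
  for q in spotter.trace('top',t)[:1]:
    ys,xs=np.nonzero(q['mask']); P=np.array([atz('top',y,x,z)[:2] for y,x in zip(ys,xs)])
    print(t,q['confidence'],cv2.minAreaRect(P.astype(np.float32)))
    if t=='tray': print(proj('top',[482,-294,102]))
im=im.copy()
c=cv2.resize(im[185:325,275:435],None,fx=5,fy=5,interpolation=cv2.INTER_CUBIC); cv2.imwrite('pics/t1c.png',c[:,:,::-1][:600,:800])
E
```

```text
[329.8, 240.0, 386.8, 266.2] 0.74
bar rect ((478.41619873046875, -301.45623779296875), (110.54126739501953, 14.214957237243652), 67.82758331298828) [ 478.07273492 -302.04392197]
bar yaw -112.15788292486437
case 0.72 ((478.2206726074219, -301.74029541015625), (217.9309844970703, 168.57203674316406), 67.43092346191406)Traceback (most recent call last):
  File "<stdin>", line 11, in <module>
  File "h.py", line 10, in atz
    o,d=ray(n,r,c); return o+d*(z-o[2])/d[2]
        ~~~^^^^^^^
  File "h.py", line 8, in ray
    f,cx,cy,T=K(n); R=T[:3,:3]; o=-R.T@T[:3,3]; d=R.T@np.array([(c-cx)/f,(r-cy)/f,1]); return o,d
              ~^^^
  File "h.py", line 6, in K
    p=cams.camera_params(n); f=200/np.tan(np.radians(p['fov_y'])/2); return f,p['cx'],p['cy'],np.array(p['camera_from_world'])
ValueError: time passes only in moves, steps and waits
```

Emit:
{"name": "move_arm", "arguments": {
  "targets": [
    {"x": 0.0295,"y": -0.0175,"z": -0.0055,"fingers": 0.06},
    {"x": 0.0295,"y": -0.0175,"z": -0.0055},
    {"x": 0.0295,"y": -0.0175,"z": -0.0055},
    {"x": 0.0295,"y": -0.0175,"z": -0.0055},
    {"x": 0.0295,"y": -0.0175,"z": -0.0055},
    {"x": 0.0295,"y": -0.0175,"z": -0.0055},
    {"x": 0.0295,"y": -0.0175,"z": -0.0055},
    {"x": 0.0295,"y": -0.0175,"z": -0.0055},
    {"x": 0.0295,"y": -0.0175,"z": -0.0055},
    {"x": 0.0295,"y": -0.0175,"z": -0.0055},
    {"x": 0.0295,"y": -0.0175,"z": -0.0055},
    {"x": 0.0295,"y": -0.0175,"z": -0.0055},
    {"rz": -0.1215},
    {"rz": -0.1215},
    {"rz": -0.1215},
    {"rz": -0.1215},
    {"rz": -0.1215},
    {"rz": -0.1215},
    {"rz": -0.1215},
    {}
  ]
}}

```text
schema error: expected keys x, y, z, rx, ry, rz, fingers
```

```bash
python3 - <<'E'
from h import *
s=sense();print(s['time'],s['ee_pos'],s['ee_rot'],s['finger_gap'],s['joint_pos'])
im=save('wrist','w1')
f,cx,cy,T=K('wrist')
print(proj('wrist',[478.3,-301.6,102]))
m=spotter.trace('wrist','tray_handle')
for q in m[:1]:
    ys,xs=np.nonzero(q['mask']); R=T[:3,:3]; o=-R.T@T[:3,3]
    d=(R.T@np.stack([(xs-cx)/f,(ys-cy)/f,np.ones(len(xs))])).T
    P=(o+d*((106-o[2])/d[:,2])[:,None])[:,:2]
    print(q['confidence'],q['extent'],cv2.minAreaRect(P.astype(np.float32)),P.mean(0))
E
```

```text
0.8 [ 211.16129994 -614.76395911  184.57222084] [9.86347336e-01 1.64678267e-01 1.64059491e-05 5.94185207e-06] 94.07449063989007 [-1.41405818e+00  2.45087420e-01  1.55778344e+00  3.38207486e-05
  1.33871019e+00 -1.74133264e-01]
(np.float64(-288.10511261338047), np.float64(20.738125531429148))
```

View pics/w1.png

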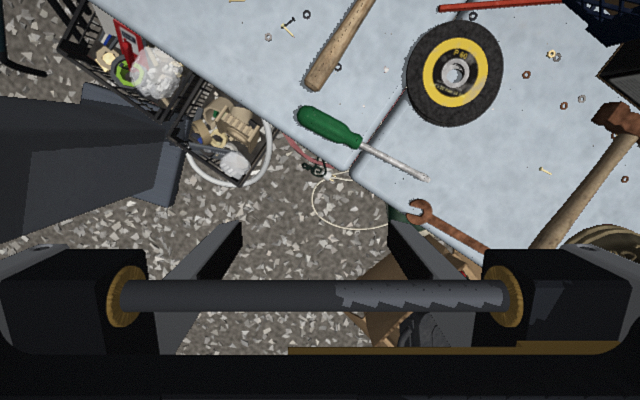

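The call was refused because each row needs all its keys, so the arm hasn't moved and the wrist picture is unchanged.

Emit:
{"name": "move_arm", "arguments": {
  "targets": [
    {"x": 0.0295,"y": -0.0175,"z": -0.0055,"rx": 0,"ry": 0,"rz": 0,"fingers": 0.06},
    {"x": 0.0295,"y": -0.0175,"z": -0.0055,"rx": 0,"ry": 0,"rz": 0,"fingers": 0.06},
    {"x": 0.0295,"y": -0.0175,"z": -0.0055,"rx": 0,"ry": 0,"rz": 0,"fingers": 0.06},
    {"x": 0.0295,"y": -0.0175,"z": -0.0055,"rx": 0,"ry": 0,"rz": 0,"fingers": 0.06},
    {"x": 0.0295,"y": -0.0175,"z": -0.0055,"rx": 0,"ry": 0,"rz": 0,"fingers": 0.06},
    {"x": 0.0295,"y": -0.0175,"z": -0.0055,"rx": 0,"ry": 0,"rz": 0,"fingers": 0.06},
    {"x": 0.0295,"y": -0.0175,"z": -0.0055,"rx": 0,"ry": 0,"rz": 0,"fingers": 0.06},
    {"x": 0.0295,"y": -0.0175,"z": -0.0055,"rx": 0,"ry": 0,"rz": 0,"fingers": 0.06},
    {"x": 0.0295,"y": -0.0175,"z": -0.0055,"rx": 0,"ry": 0,"rz": 0,"fingers": 0.06},
    {"x": 0.0295,"y": -0.0175,"z": -0.0055,"rx": 0,"ry": 0,"rz": 0,"fingers": 0.06},
    {"x": 0.0295,"y": -0.0175,"z": -0.0055,"rx": 0,"ry": 0,"rz": 0,"fingers": 0.06},
    {"x": 0.0295,"y": -0.0175,"z": -0.0055,"rx": 0,"ry": 0,"rz": 0,"fingers": 0.06},
    {"x": 0,"y": 0,"z": 0,"rx": 0,"ry": 0,"rz": -0.1215,"fingers": 0.06},
    {"x": 0,"y": 0,"z": 0,"rx": 0,"ry": 0,"rz": -0.1215,"fingers": 0.06},
    {"x": 0,"y": 0,"z": 0,"rx": 0,"ry": 0,"rz": -0.1215,"fingers": 0.06},
    {"x": 0,"y": 0,"z": 0,"rx": 0,"ry": 0,"rz": -0.1215,"fingers": 0.06},
    {"x": 0,"y": 0,"z": 0,"rx": 0,"ry": 0,"rz": -0.1215,"fingers": 0.06},
    {"x": 0,"y": 0,"z": 0,"rx": 0,"ry": 0,"rz": -0.1215,"fingers": 0.06},
    {"x": 0,"y": 0,"z": 0,"rx": 0,"ry": 0,"rz": -0.1215,"fingers": 0.06},
    {"x": 0,"y": 0,"z": 0,"rx": 0,"ry": 0,"rz": 0,"fingers": 0.06}
  ]
}}

```text
time: 2.57
ee_pos: [477.7, -301.1, 250.6]
ee_rot: [0.83, 0.558, 0.0, 0.0]
ft_force: [-0.1, -0.8, 0.9]
finger_gap: 59.4
```

```bash
python3 - <<'E'
from h import *
s=sense();print(s['time'],s['ee_pos'],s['ee_rot'],s['finger_gap'],s['joint_pos'])
f,cx,cy,T=K('wrist')
print(proj('wrist',[478.3,-301.6,102]))
im=save('wrist','w2')
m=spotter.trace('wrist','tray_handle')
for q in m[:1]:
    ys,xs=np.nonzero(q['mask']); R=T[:3,:3]; o=-R.T@T[:3,3]
    d=(R.T@np.stack([(xs-cx)/f,(ys-cy)/f,np.ones(len(xs))])).T
    P=(o+d*((106-o[2])/d[:,2])[:,None])[:,:2]
    print(q['confidence'],q['extent'],cv2.minAreaRect(P.astype(np.float32)),P.mean(0))
E
```

```text
2.5667 [ 477.71482201 -301.1487994   250.59730715] [8.30040081e-01 5.57703741e-01 6.04453047e-06 2.78834531e-05] 59.436650414147906 [-7.63207394e-01 -3.46988340e-03  1.70856777e+00 -1.43767797e-07
  1.43643771e+00 -3.75644602e-01]
(np.float64(183.16606843640062), np.float64(315.26208228366346))
0.76 [308.1, 137.5, 315.8, 228.6] ((477.20513916015625, -300.33404541015625), (110.930908203125, 14.475963592529297), 67.5570068359375) [ 478.23913032 -298.11220698]
```

View pics/w2.png

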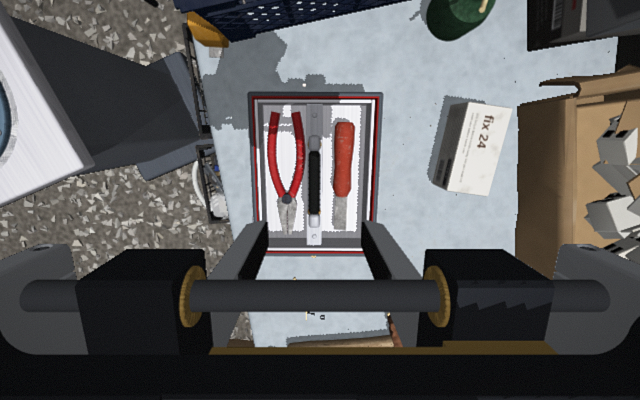

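The wrist view shows the bar at column 314, rows 138–229. It lies parallel to the tool's x axis and is centred between the jaws to within 1 mm. Now I'll go down and grip it.

Emit:
{"name": "move_arm", "arguments": {
  "targets": [
    {"x": 0,"y": 0,"z": 0.02,"rx": 0,"ry": 0,"rz": 0,"fingers": 0.05},
    {"x": 0,"y": 0,"z": 0.02,"rx": 0,"ry": 0,"rz": 0,"fingers": 0.05},
    {"x": 0,"y": 0,"z": 0.02,"rx": 0,"ry": 0,"rz": 0,"fingers": 0.05},
    {"x": 0,"y": 0,"z": 0.02,"rx": 0,"ry": 0,"rz": 0,"fingers": 0.05},
    {"x": 0,"y": 0,"z": 0.02,"rx": 0,"ry": 0,"rz": 0,"fingers": 0.05},
    {"x": 0,"y": 0,"z": 0.02,"rx": 0,"ry": 0,"rz": 0,"fingers": 0.05},
    {"x": 0,"y": 0,"z": 0.015,"rx": 0,"ry": 0,"rz": 0,"fingers": 0.05},
    {"x": 0,"y": 0,"z": 0.0115,"rx": 0,"ry": 0,"rz": 0,"fingers": 0.05},
    {"x": 0,"y": 0,"z": 0,"rx": 0,"ry": 0,"rz": 0,"fingers": 0.05},
    {"x": 0,"y": 0,"z": 0,"rx": 0,"ry": 0,"rz": 0,"fingers": 0.03}
  ],
  "force": 15
}}

```text
time: 3.5
ee_pos: [477.6, -301.1, 104.0]
ee_rot: [0.831, 0.556, -0.0, -0.0]
ft_force: [-0.2, -0.8, 0.6]
finger_gap: 45.7
```

```bash
python3 - <<'E'
from h import *
s=sense();print(s['time'],s['ee_pos'],s['ft_force'],s['torque'],s['finger_gap'])
save('wrist','w3')
im=save('side','s3'); cv2.imwrite('pics/s3c.png',cv2.resize(im[130:300,180:350],None,fx=3.5,fy=3.5)[:,:,::-1])
E
```

```text
3.5 [ 477.6496371  -301.11641365  103.9583553 ] [-0.15082272 -0.82607479  0.55376181] [-0.04296362 -0.08607914 -0.03969048] 45.738146321479036
```

View pics/s3c.png

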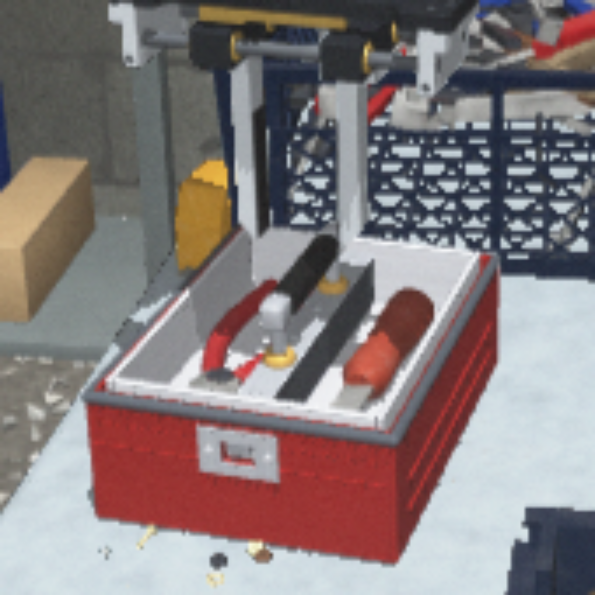

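View pics/w3.png

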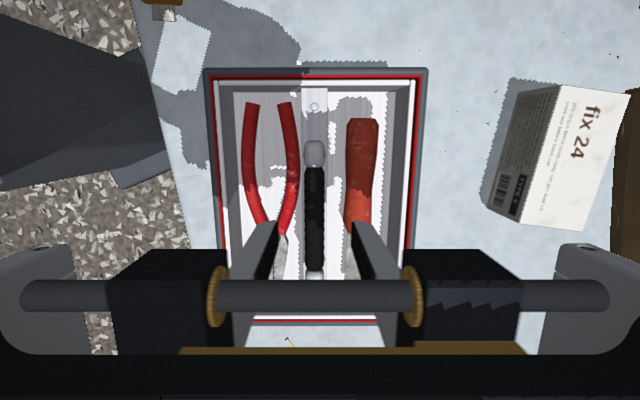

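```bash
python3 - <<'E'
from h import *
sense()
for n in('wrist','side'):
  f,cx,cy,T=K(n); print(n,'cam at',-T[:3,:3].T@T[:3,3])
  a=np.radians(67.6); u=np.array([np.cos(a),np.sin(a),0]);v=np.array([u[1],-u[0],0]);c=np.array([477.6,-301.1,102])
  for k,p in dict(c=c,p=c+56*u,m=c-56*u,tipR=c+23*v+[0,0,-17],tipL=c-23*v+[0,0,-17]).items():
    q=T[:3,:3]@p+T[:3,3]; r,cc=cy+f*q[1]/q[2],cx+f*q[0]/q[2]
    print(n,k,round(r,1),round(cc,1), 'crop', (round((cc-180)*3.5),round((r-130)*3.5)) if n=='side' else '')
E
```

```text
wrist cam at [ 502.83964533 -240.94155642  306.90259023]
wrist c 219.0 313.3 crop 
wrist p 141.2 313.3 crop 
wrist m 287.9 313.2 crop 
wrist tipR 212.5 342.5 crop 
wrist tipL 212.4 284.1 crop 
side cam at [  445.36289312 -1154.2809214    519.84747354]
side c 208.4 266.8 crop (304, 274)
side p 196.3 276.3 crop (337, 232)
side m 221.8 256.3 crop (267, 321)
side tipR 217.9 278.7 crop (346, 308)
side tipL 215.0 255.6 crop (265, 297)
```

```bash
python3 - <<'E'
import cv2
im=cv2.imread('pics/s3.png'); cv2.imwrite('pics/s3d.png',cv2.resize(im[150:250,220:320],None,fx=6,fy=6,interpolation=cv2.INTER_NEAREST))
E
```

```text
(no output)
```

View pics/s3d.png

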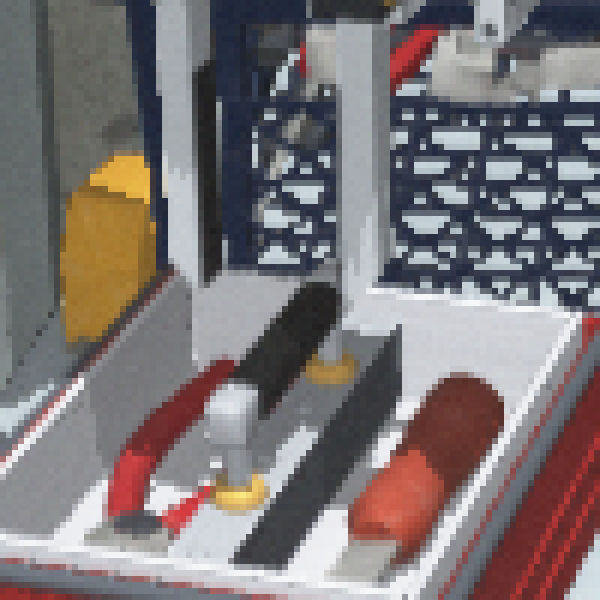

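```bash
python3 - <<'E'
import cv2,numpy as np
a=cv2.imread('pics/side0.png');b=cv2.imread('pics/s3.png')
c=np.hstack([cv2.resize(x[170:250,230:296],None,fx=6,fy=6,interpolation=cv2.INTER_NEAREST) for x in(a,b)])
cv2.imwrite('pics/cmp.png',c); 
E
```

```text
(no output)
```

View pics/cmp.png

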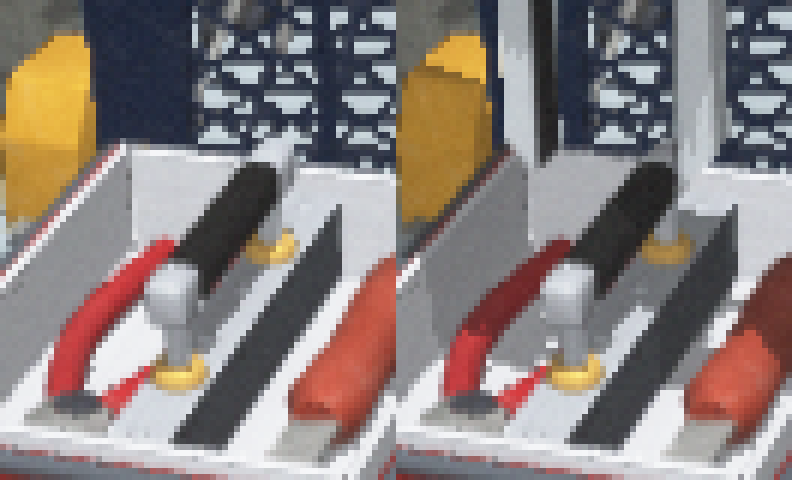

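```bash
python3 - <<'E'
from h import *
a=np.radians(67.6); u=np.array([np.cos(a),np.sin(a),0]);v=np.array([u[1],-u[0],0]);c=np.array([477.6,-301.1,0])
for n in('side','wrist'):
  s=sense(); f,cx,cy,T=K(n)
  im=save(n,n+'5'); im=im.copy()
  for z in(85,105,125,145,180):
    for w in(-1,1):
      q=T[:3,:3]@(c+w*23*v+[0,0,z])+T[:3,3]; r,cc=cy+f*q[1]/q[2],cx+f*q[0]/q[2]; print(n,z,w,round(r,1),round(cc,1))
      cv2.circle(im,(int(round(cc)),int(round(r))),1,(0,255,0),-1)
  q=im[130:250,200:340] if n=='side' else im[120:300,200:440]
  cv2.imwrite('pics/%s5d.png'%n,cv2.resize(q,None,fx=5 if n=='side' else 3.3,fy=5 if n=='side' else 3.3,interpolation=cv2.INTER_NEAREST)[:,:,::-1])
  print(s['finger_gap'],s['ee_pos'],s['ee_rot'])
E
```

```text
side 85 -1 215.0 255.6
side 85 1 217.9 278.7
side 105 -1 205.5 255.2
side 105 1 208.4 278.5
side 125 -1 195.8 254.8
side 125 1 198.6 278.3
side 145 -1 186.0 254.3
side 145 1 188.7 278.1
side 180 -1 168.3 253.5
side 180 1 170.9 277.6
38.74543764482733 [ 478.45318712 -301.8134267   105.37561975] [8.30737537e-01 5.56663225e-01 2.58612496e-04 1.06399119e-03]
wrist 85 -1 212.3 284.0
wrist 85 1 212.4 342.4
wrist 105 -1 220.1 281.3
wrist 105 1 220.2 345.0
wrist 125 -1 229.5 278.0
wrist 125 1 229.6 348.1
wrist 145 -1 241.0 274.0
wrist 145 1 241.1 352.0
wrist 180 -1 268.9 264.2
wrist 180 1 269.0 361.3
34.865227900684104 [ 478.51979597 -301.90460811  105.5504024 ] [8.30693758e-01 5.56728160e-01 2.69836022e-04 1.25085209e-03]
```

View pics/side5d.png

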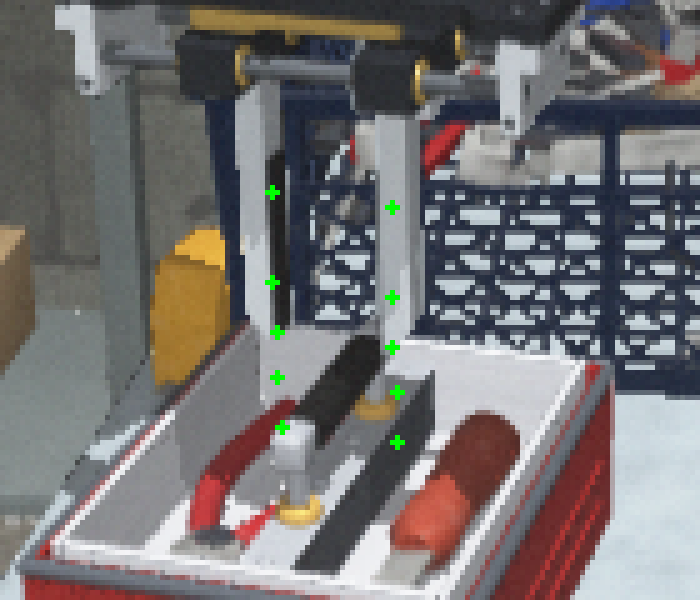

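View pics/wrist5d.png

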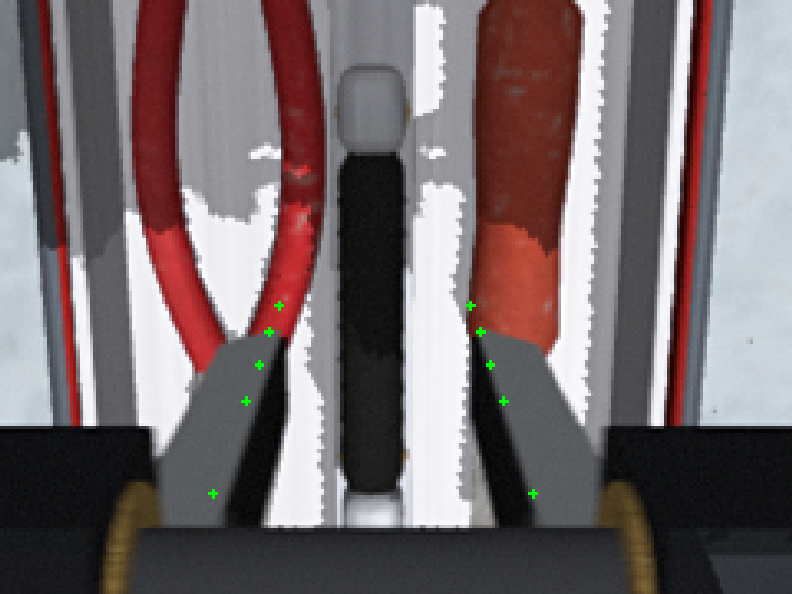

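Both cameras put the fingertips at about z = 125, near side-view pixel (256, 197). The stated tool geometry puts them at z = 85, so the two disagree. Closing gently here is a safe test: a gap of 14 mm means the bar is between the pads, and a gap near 0 means the tips are above it.

Emit:
{"name": "move_arm", "arguments": {
  "targets": [
    {"x": 0,"y": 0,"z": 0,"rx": 0,"ry": 0,"rz": 0,"fingers": 0.02},
    {"x": 0,"y": 0,"z": 0,"rx": 0,"ry": 0,"rz": 0,"fingers": 0.01},
    {"x": 0,"y": 0,"z": 0,"rx": 0,"ry": 0,"rz": 0,"fingers": 0.005},
    {"x": 0,"y": 0,"z": 0,"rx": 0,"ry": 0,"rz": 0,"fingers": 0.005}
  ],
  "force": 8
}}

```text
time: 4.03
ee_pos: [477.8, -301.3, 104.3]
ee_rot: [0.831, 0.557, 0.0, 0.0]
ft_force: [0.1, -0.2, -0.1]
finger_gap: 7.2
```

```bash
python3 - <<'E'
from h import *
s=sense();print(s['time'],s['ee_pos'],s['ee_rot'],s['ft_force'],s['finger_gap'],s['joint_pos'])
im=save('side','s6'); cv2.imwrite('pics/s6d.png',cv2.resize(im[130:250,200:340],None,fx=5,fy=5,interpolation=cv2.INTER_NEAREST)[:,:,::-1])
E
```

```text
4.0333 [ 477.80495915 -301.25083522  104.27647063] [8.30588868e-01 5.56886074e-01 3.26142310e-05 1.80200800e-04] [ 0.10314161 -0.19437197 -0.06831493] 7.216721221831425 [-7.63220572e-01  1.34551275e-01  1.83990028e+00 -1.50904780e-05
  1.16677511e+00 -3.73682356e-01]
```

View pics/s6d.png

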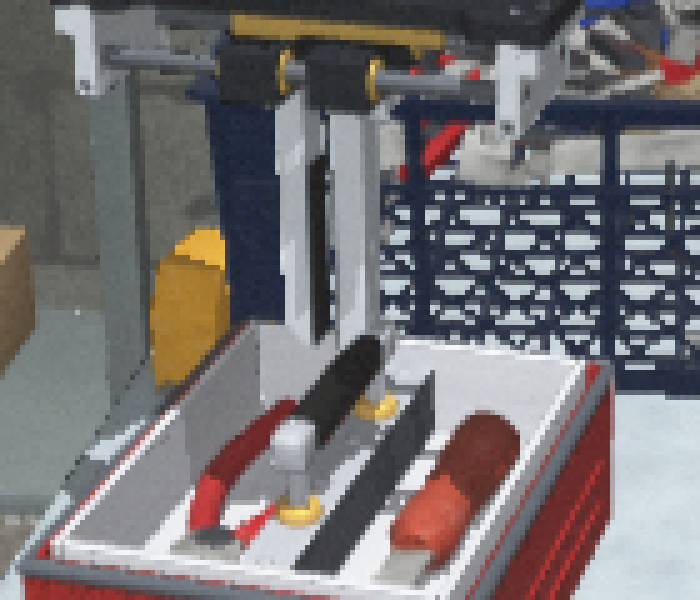

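The test confirms it: the gap closed to 7 mm with no contact, and the tips end at side-view pixel (264, 198), above the bar. The real fingertips are therefore about 17 mm behind the reported TCP, at z ≈ 121. I'll open, go down about 30 mm and check again.

Emit:
{"name": "move_arm", "arguments": {
  "targets": [
    {"x": 0,"y": 0,"z": 0,"rx": 0,"ry": 0,"rz": 0,"fingers": 0.045},
    {"x": 0,"y": 0,"z": 0,"rx": 0,"ry": 0,"rz": 0,"fingers": 0.045},
    {"x": 0,"y": 0,"z": 0,"rx": 0,"ry": 0,"rz": 0,"fingers": 0.045},
    {"x": 0,"y": 0,"z": 0,"rx": 0,"ry": 0,"rz": 0,"fingers": 0.045},
    {"x": 0,"y": 0,"z": 0,"rx": 0,"ry": 0,"rz": 0,"fingers": 0.045},
    {"x": 0,"y": 0,"z": 0,"rx": 0,"ry": 0,"rz": 0,"fingers": 0.045},
    {"x": 0,"y": 0,"z": 0.006,"rx": 0,"ry": 0,"rz": 0,"fingers": 0.045},
    {"x": 0,"y": 0,"z": 0.006,"rx": 0,"ry": 0,"rz": 0,"fingers": 0.045},
    {"x": 0,"y": 0,"z": 0.006,"rx": 0,"ry": 0,"rz": 0,"fingers": 0.045},
    {"x": 0,"y": 0,"z": 0.006,"rx": 0,"ry": 0,"rz": 0,"fingers": 0.045},
    {"x": 0,"y": 0,"z": 0.006,"rx": 0,"ry": 0,"rz": 0,"fingers": 0.045},
    {"x": 0,"y": 0,"z": 0,"rx": 0,"ry": 0,"rz": 0,"fingers": 0.045}
  ]
}}

```text
time: 5.08
ee_pos: [476.8, -300.3, 72.1]
ee_rot: [0.831, 0.557, -0.0, -0.002]
ft_force: [-0.6, 1.4, -0.0]
finger_gap: 45.1
```

```bash
python3 - <<'E'
from h import *
s=sense();print(s['time'],s['ee_pos'],s['ee_rot'],s['ft_force'],s['finger_gap'])
im=save('side','s7'); cv2.imwrite('pics/s7d.png',cv2.resize(im[130:250,200:340],None,fx=5,fy=5,interpolation=cv2.INTER_NEAREST)[:,:,::-1])
im=save('wrist','w7')
E
```

```text
5.0833 [ 476.77011382 -300.30376678   72.09214033] [ 8.30579877e-01  5.56897250e-01 -3.44442145e-04 -1.54996349e-03] [-0.58125403  1.43068409 -0.04246123] 45.136836786022755
```

View pics/s7d.png

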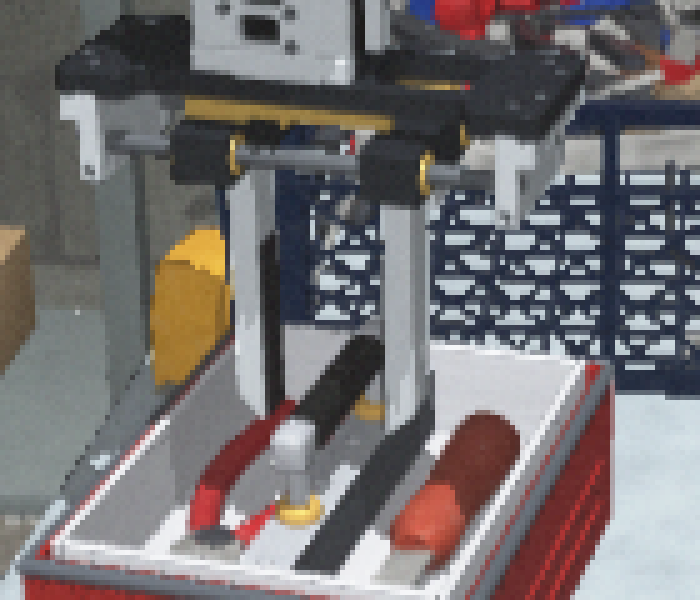

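View pics/w7.png

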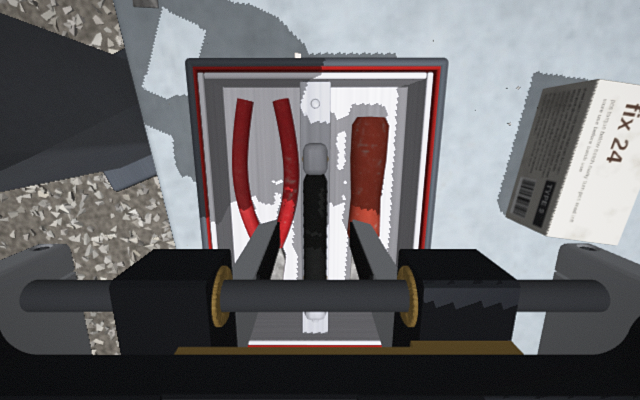

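The fingers now straddle the bar. The tips are at side-view pixels (253, 212) and (281, 216), z ≈ 90, just below the bar and clear of the housing. Closing.

Emit:
{"name": "move_arm", "arguments": {
  "targets": [
    {"x": 0,"y": 0,"z": 0,"rx": 0,"ry": 0,"rz": 0,"fingers": 0.02},
    {"x": 0,"y": 0,"z": 0,"rx": 0,"ry": 0,"rz": 0,"fingers": 0.02},
    {"x": 0,"y": 0,"z": 0,"rx": 0,"ry": 0,"rz": 0,"fingers": 0.02},
    {"x": 0,"y": 0,"z": 0,"rx": 0,"ry": 0,"rz": 0,"fingers": 0.02},
    {"x": 0,"y": 0,"z": 0,"rx": 0,"ry": 0,"rz": 0,"fingers": 0.005},
    {"x": 0,"y": 0,"z": 0,"rx": 0,"ry": 0,"rz": 0,"fingers": 0.005},
    {"x": 0,"y": 0,"z": 0,"rx": 0,"ry": 0,"rz": 0,"fingers": 0.005},
    {"x": 0,"y": 0,"z": 0,"rx": 0,"ry": 0,"rz": 0,"fingers": 0.005}
  ],
  "force": 45
}}

```text
time: 5.85
ee_pos: [477.6, -301.2, 74.2]
ee_rot: [0.831, 0.557, -0.0, -0.0]
ft_force: [-2.2, 0.6, 2.6]
finger_gap: 13.4
```

```bash
python3 - <<'E'
from h import *
s=sense();print(s['time'],s['ee_pos'],s['ee_rot'],s['ft_force'],s['finger_gap'])
im=save('side','s8'); cv2.imwrite('pics/s8d.png',cv2.resize(im[130:250,200:340],None,fx=5,fy=5,interpolation=cv2.INTER_NEAREST)[:,:,::-1])
E
```

```text
5.85 [ 477.57648849 -301.16215126   74.23873075] [ 8.30556280e-01  5.56934664e-01 -1.42978572e-04 -1.60264002e-04] [-2.19346157  0.64301339  2.57024752] 13.423442587077707
```

View pics/s8d.png

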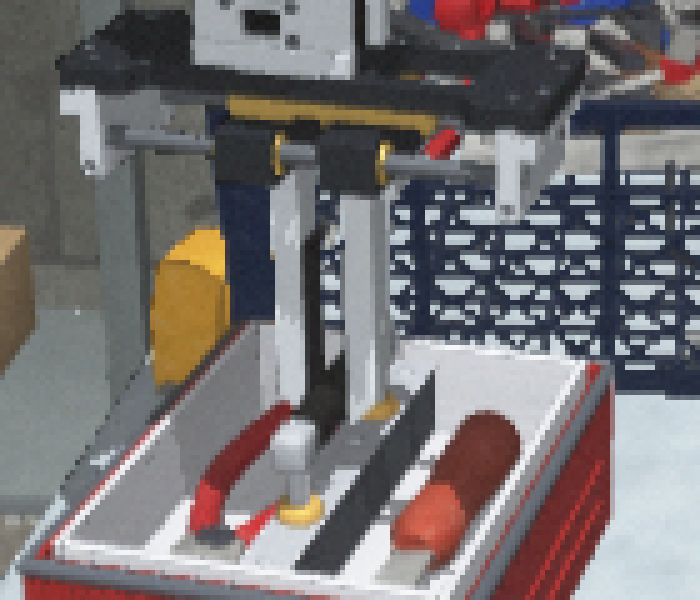

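It's gripped, with a gap of 13.4 mm and the bar between the pads at about (320, 400) in the crop. Now I'll draw the handle up slowly.

Emit:
{"name": "move_arm", "arguments": {
  "targets": [
    {"x": 0,"y": 0,"z": -0.0015,"rx": 0,"ry": 0,"rz": 0,"fingers": 0.005},
    {"x": 0,"y": 0,"z": -0.0015,"rx": 0,"ry": 0,"rz": 0,"fingers": 0.005},
    {"x": 0,"y": 0,"z": -0.0015,"rx": 0,"ry": 0,"rz": 0,"fingers": 0.005},
    {"x": 0,"y": 0,"z": -0.0015,"rx": 0,"ry": 0,"rz": 0,"fingers": 0.005},
    {"x": 0,"y": 0,"z": -0.0015,"rx": 0,"ry": 0,"rz": 0,"fingers": 0.005},
    {"x": 0,"y": 0,"z": -0.0015,"rx": 0,"ry": 0,"rz": 0,"fingers": 0.005},
    {"x": 0,"y": 0,"z": -0.0015,"rx": 0,"ry": 0,"rz": 0,"fingers": 0.005},
    {"x": 0,"y": 0,"z": -0.0015,"rx": 0,"ry": 0,"rz": 0,"fingers": 0.005},
    {"x": 0,"y": 0,"z": -0.0015,"rx": 0,"ry": 0,"rz": 0,"fingers": 0.005},
    {"x": 0,"y": 0,"z": -0.0015,"rx": 0,"ry": 0,"rz": 0,"fingers": 0.005},
    {"x": 0,"y": 0,"z": -0.0015,"rx": 0,"ry": 0,"rz": 0,"fingers": 0.005},
    {"x": 0,"y": 0,"z": -0.0015,"rx": 0,"ry": 0,"rz": 0,"fingers": 0.005},
    {"x": 0,"y": 0,"z": -0.0015,"rx": 0,"ry": 0,"rz": 0,"fingers": 0.005},
    {"x": 0,"y": 0,"z": -0.0015,"rx": 0,"ry": 0,"rz": 0,"fingers": 0.005},
    {"x": 0,"y": 0,"z": -0.0015,"rx": 0,"ry": 0,"rz": 0,"fingers": 0.005},
    {"x": 0,"y": 0,"z": -0.001,"rx": 0,"ry": 0,"rz": 0,"fingers": 0.005},
    {"x": 0,"y": 0,"z": 0,"rx": 0,"ry": 0,"rz": 0,"fingers": 0.005}
  ]
}}

```text
time: 7.32
ee_pos: [477.6, -301.1, 97.6]
ee_rot: [0.831, 0.557, -0.0, -0.0]
ft_force: [-1.0, -1.6, -5.4]
finger_gap: 13.9
```

```bash
python3 - <<'E'
from h import *
s=sense();print(s['time'],s['ee_pos'],s['ee_rot'],s['ft_force'],s['torque'],s['finger_gap'])
im=save('side','s9'); cv2.imwrite('pics/s9d.png',cv2.resize(im[130:250,200:340],None,fx=5,fy=5,interpolation=cv2.INTER_NEAREST)[:,:,::-1])
E
```

```text
7.3167 [ 477.57916036 -301.08134057   97.64892577] [ 8.30579473e-01  5.56900074e-01 -8.30985223e-05 -1.99867031e-04] [-1.03519636 -1.59010569 -5.43231179] [-0.18848902  0.2426782  -0.05559637] 13.926520535883517
```

View pics/s9d.png

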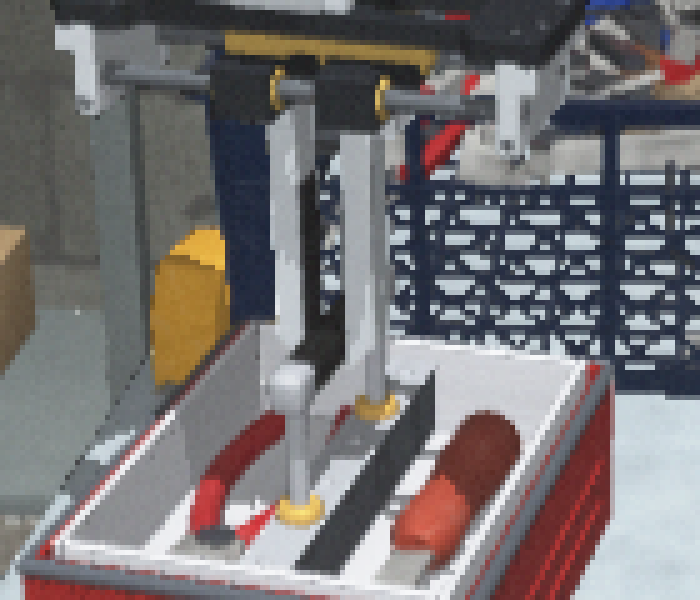

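The handle is up about 23.5 mm. The bar end rose 11 px with no slip, the tray is still seated, and the force is about 5 N. I'll continue slowly to the stop and then start the lift.

Emit:
{"name": "move_arm", "arguments": {
  "targets": [
    {"x": 0,"y": 0,"z": -0.001,"rx": 0,"ry": 0,"rz": 0,"fingers": 0.005},
    {"x": 0,"y": 0,"z": -0.001,"rx": 0,"ry": 0,"rz": 0,"fingers": 0.005},
    {"x": 0,"y": 0,"z": -0.001,"rx": 0,"ry": 0,"rz": 0,"fingers": 0.005},
    {"x": 0,"y": 0,"z": -0.001,"rx": 0,"ry": 0,"rz": 0,"fingers": 0.005},
    {"x": 0,"y": 0,"z": -0.001,"rx": 0,"ry": 0,"rz": 0,"fingers": 0.005},
    {"x": 0,"y": 0,"z": -0.001,"rx": 0,"ry": 0,"rz": 0,"fingers": 0.005},
    {"x": 0,"y": 0,"z": -0.001,"rx": 0,"ry": 0,"rz": 0,"fingers": 0.005},
    {"x": 0,"y": 0,"z": 0,"rx": 0,"ry": 0,"rz": 0,"fingers": 0.005},
    {"x": 0,"y": 0,"z": 0,"rx": 0,"ry": 0,"rz": 0,"fingers": 0.005}
  ]
}}

```text
time: 8.12
ee_pos: [477.8, -301.2, 104.6]
ee_rot: [0.831, 0.557, 0.0, 0.0]
ft_force: [-0.5, 0.8, -8.2]
finger_gap: 13.2
```

```bash
python3 - <<'E'
from h import *
s=sense();print(s['time'],s['ee_pos'],s['ee_rot'],s['ft_force'],s['torque'],s['finger_gap'])
im=save('side','s10'); cv2.imwrite('pics/s10d.png',cv2.resize(im[130:250,200:340],None,fx=5,fy=5,interpolation=cv2.INTER_NEAREST)[:,:,::-1])
E
```

```text
8.1167 [ 477.76587559 -301.17550745  104.60181962] [8.30577947e-01 5.56902387e-01 5.29434099e-05 5.14551440e-05] [-0.53266247  0.83868527 -8.19314994] [-0.09210958 -0.09244528 -0.04324868] 13.248392551635108
```

View pics/s10d.png

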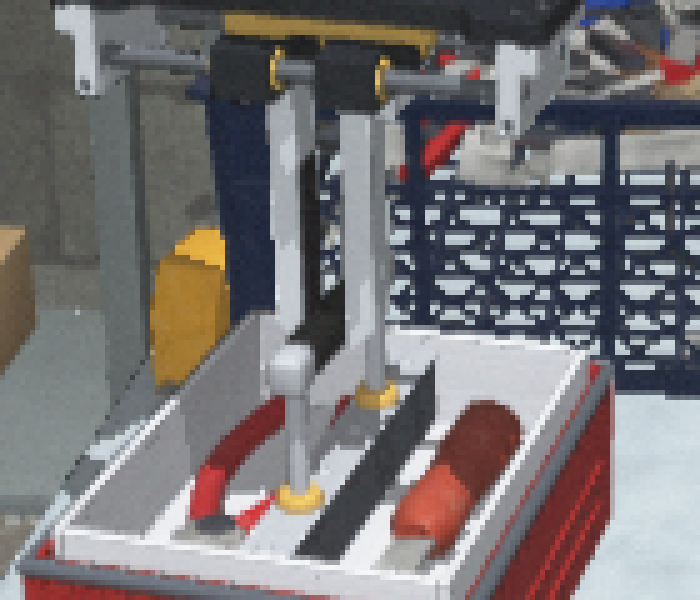

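The tray has risen about 5 mm and is level. The load is 8.2 N, its full weight, so the handle is at its stop with the bolts in. Lifting on.

Emit:
{"name": "move_arm", "arguments": {
  "targets": [
    {"x": 0,"y": 0,"z": -0.002,"rx": 0,"ry": 0,"rz": 0,"fingers": 0.005},
    {"x": 0,"y": 0,"z": -0.003,"rx": 0,"ry": 0,"rz": 0,"fingers": 0.005},
    {"x": 0,"y": 0,"z": -0.004,"rx": 0,"ry": 0,"rz": 0,"fingers": 0.005},
    {"x": 0,"y": 0,"z": -0.004,"rx": 0,"ry": 0,"rz": 0,"fingers": 0.005},
    {"x": 0,"y": 0,"z": -0.004,"rx": 0,"ry": 0,"rz": 0,"fingers": 0.005},
    {"x": 0,"y": 0,"z": -0.004,"rx": 0,"ry": 0,"rz": 0,"fingers": 0.005},
    {"x": 0,"y": 0,"z": -0.004,"rx": 0,"ry": 0,"rz": 0,"fingers": 0.005},
    {"x": 0,"y": 0,"z": -0.004,"rx": 0,"ry": 0,"rz": 0,"fingers": 0.005},
    {"x": 0,"y": 0,"z": -0.004,"rx": 0,"ry": 0,"rz": 0,"fingers": 0.005},
    {"x": 0,"y": 0,"z": -0.004,"rx": 0,"ry": 0,"rz": 0,"fingers": 0.005},
    {"x": 0,"y": 0,"z": -0.005,"rx": 0,"ry": 0,"rz": 0,"fingers": 0.005},
    {"x": 0,"y": 0,"z": -0.005,"rx": 0,"ry": 0,"rz": 0,"fingers": 0.005},
    {"x": 0,"y": 0,"z": -0.005,"rx": 0,"ry": 0,"rz": 0,"fingers": 0.005},
    {"x": 0,"y": 0,"z": -0.005,"rx": 0,"ry": 0,"rz": 0,"fingers": 0.005},
    {"x": 0,"y": 0,"z": -0.005,"rx": 0,"ry": 0,"rz": 0,"fingers": 0.005},
    {"x": 0,"y": 0,"z": -0.005,"rx": 0,"ry": 0,"rz": 0,"fingers": 0.005},
    {"x": 0,"y": 0,"z": -0.005,"rx": 0,"ry": 0,"rz": 0,"fingers": 0.005},
    {"x": 0,"y": 0,"z": -0.005,"rx": 0,"ry": 0,"rz": 0,"fingers": 0.005},
    {"x": 0,"y": 0,"z": -0.003,"rx": 0,"ry": 0,"rz": 0,"fingers": 0.005},
    {"x": 0,"y": 0,"z": -0.0015,"rx": 0,"ry": 0,"rz": 0,"fingers": 0.005}
  ]
}}

```text
time: 9.83
ee_pos: [478.0, -301.4, 186.8]
ee_rot: [0.831, 0.557, 0.0, 0.0]
ft_force: [0.2, -0.9, -9.0]
finger_gap: 13.9
```

```bash
python3 - <<'E'
from h import *
s=sense();print(s['time'],s['ee_pos'],s['ee_rot'],s['ft_force'],s['torque'],s['finger_gap'])
im=save('side','s11'); cv2.imwrite('pics/s11d.png',cv2.resize(im[100:300,180:380],None,fx=3,fy=3)[:,:,::-1])
E
```

```text
9.8333 [ 477.95513454 -301.39963089  186.81450958] [8.30587209e-01 5.56888358e-01 1.05837834e-04 4.84731298e-04] [ 0.19162667 -0.89450476 -9.04357202] [-0.14166195 -0.10451015  0.00778063] 13.878068726988248
```

View pics/s11d.png

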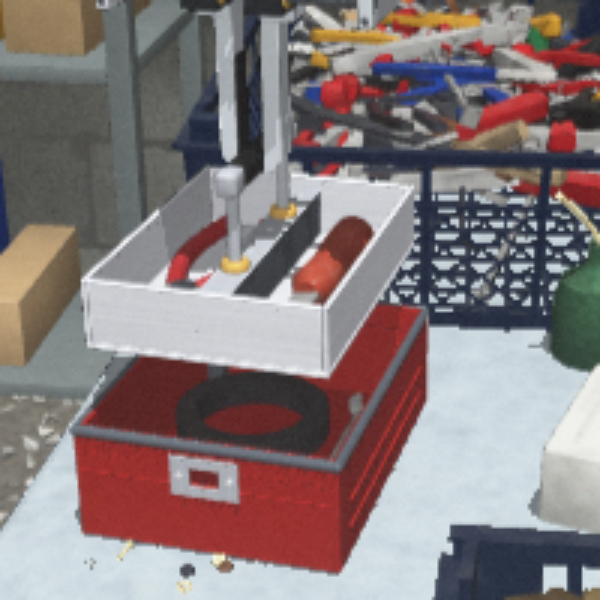

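The tray is out, level, with the pliers and chisel in it. The tape shows in the case below. The underside is at about z = 123, so I'll raise it another 53 mm and let it settle.

Emit:
{"name": "move_arm", "arguments": {
  "targets": [
    {"x": 0,"y": 0,"z": -0.002,"rx": 0,"ry": 0,"rz": 0,"fingers": 0.005},
    {"x": 0,"y": 0,"z": -0.004,"rx": 0,"ry": 0,"rz": 0,"fingers": 0.005},
    {"x": 0,"y": 0,"z": -0.005,"rx": 0,"ry": 0,"rz": 0,"fingers": 0.005},
    {"x": 0,"y": 0,"z": -0.005,"rx": 0,"ry": 0,"rz": 0,"fingers": 0.005},
    {"x": 0,"y": 0,"z": -0.005,"rx": 0,"ry": 0,"rz": 0,"fingers": 0.005},
    {"x": 0,"y": 0,"z": -0.005,"rx": 0,"ry": 0,"rz": 0,"fingers": 0.005},
    {"x": 0,"y": 0,"z": -0.005,"rx": 0,"ry": 0,"rz": 0,"fingers": 0.005},
    {"x": 0,"y": 0,"z": -0.005,"rx": 0,"ry": 0,"rz": 0,"fingers": 0.005},
    {"x": 0,"y": 0,"z": -0.005,"rx": 0,"ry": 0,"rz": 0,"fingers": 0.005},
    {"x": 0,"y": 0,"z": -0.005,"rx": 0,"ry": 0,"rz": 0,"fingers": 0.005},
    {"x": 0,"y": 0,"z": -0.004,"rx": 0,"ry": 0,"rz": 0,"fingers": 0.005},
    {"x": 0,"y": 0,"z": -0.002,"rx": 0,"ry": 0,"rz": 0,"fingers": 0.005},
    {"x": 0,"y": 0,"z": -0.001,"rx": 0,"ry": 0,"rz": 0,"fingers": 0.005},
    {"x": 0,"y": 0,"z": 0,"rx": 0,"ry": 0,"rz": 0,"fingers": 0.005},
    {"x": 0,"y": 0,"z": 0,"rx": 0,"ry": 0,"rz": 0,"fingers": 0.005},
    {"x": 0,"y": 0,"z": 0,"rx": 0,"ry": 0,"rz": 0,"fingers": 0.005},
    {"x": 0,"y": 0,"z": 0,"rx": 0,"ry": 0,"rz": 0,"fingers": 0.005},
    {"x": 0,"y": 0,"z": 0,"rx": 0,"ry": 0,"rz": 0,"fingers": 0.005}
  ]
}}

```text
time: 11.38
ee_pos: [477.6, -301.1, 238.8]
ee_rot: [0.831, 0.557, -0.0, -0.0]
ft_force: [-1.3, -0.6, -8.1]
finger_gap: 13.7
```

```bash
python3 - <<'E'
from h import *
s=sense();print(s['time'],s['ee_pos'],s['ee_rot'],s['ft_force'],s['torque'],s['finger_gap'])
a=np.radians(67.6); u=np.array([np.cos(a),np.sin(a),0]);v=np.array([u[1],-u[0],0]);c=np.array([477.7,-301.2,0])
f,cx,cy,T=K('side'); im=save('side','s12').copy()
for z in(176,220):
  for i in(-1,1):
    for j in(-1,1):
      q=T[:3,:3]@(c+i*98*u+j*73*v+[0,0,z])+T[:3,3]; cv2.circle(im,(int(round(cx+f*q[0]/q[2])),int(round(cy+f*q[1]/q[2]))),1,(0,255,0),-1)
cv2.imwrite('pics/s12d.png',cv2.resize(im[90:290,180:380],None,fx=3,fy=3)[:,:,::-1])
save('top','t12')
E
```

```text
11.3833 [ 477.61478167 -301.0765238   238.76968869] [ 8.30588977e-01  5.56885879e-01 -6.67316160e-05 -2.53895934e-04] [-1.30591097 -0.55922164 -8.12590392] [-0.08681267 -0.0580603   0.01063951] 13.733397478710588
```

View pics/s12d.png

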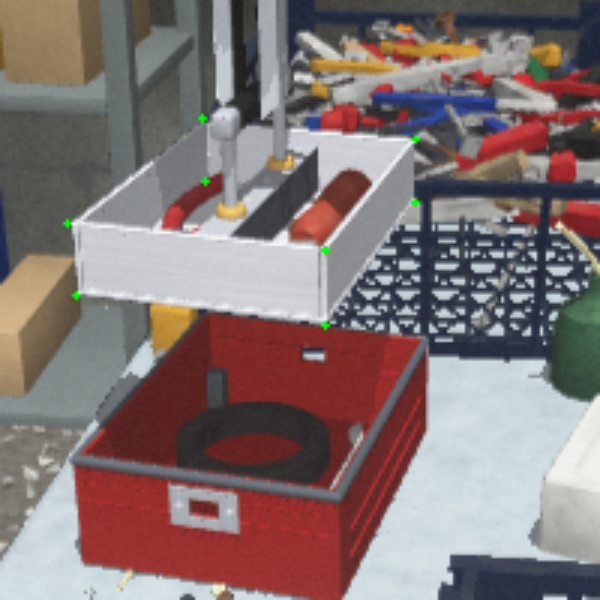

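View pics/t12.png

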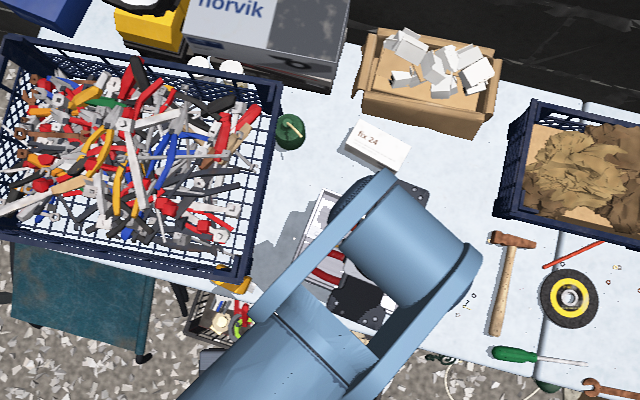

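The predicted outline for a level tray with its underside at z = 176 matches the picture to within 1–2 px at every corner I can see, for example (325, 325) in the crop. The pliers and chisel are in the tray, and nothing else in the scene has moved. Handing in.

```bash
python3 - <<'E'
from h import *
s=sense();print(s['time'],s['ee_pos'],s['ft_force'],s['finger_gap']); print(env.job_done())
E
```

```text
11.4833 [ 477.65202071 -301.13995617  238.91009944] [ 0.26881981  0.36737188 -8.89326293] 13.552419414346414
the job is handed in; nothing more can be done
None
```

The tray is out of the case and held level over it, with about 10 cm of clear air above the rim. I handed the job in at 11.5 s with the arm still gripping the handle. I drew the handle up slowly to its stop first, then lifted the tray straight up.

**Last checks:**
- **Grip and load:** the gap was steady at about 13.6 mm. The upward load was 8–9 N, close to the tray's full weight, so the handle is at its stop.
- **Height and level:** in the side view the tray matches the outline drawn for a level tray with its underside at z = 176 mm, to within 1–2 px. That is 100 mm above the rim.
- **Contents:** the pliers and chisel are in the tray. The tape is in view in the case. A thin light object by its right wall is probably the spanner.
- **Everything else:** the oil can and carton look unmoved in the top view. I did not check the tape measure separately.

**What disagreed:**
- **Finger length:** the fingertips are about 17 mm behind the reported TCP, not 19 mm ahead of it as stated. The first close went above the bar without touching it. I opened, went down about 30 mm and gripped properly.
- **Handle point:** the network's handle point, from the side and top views together, was about 8 mm off along the bar, so I used the bar outlines from the top and wrist views instead.
- **Bolts:** I did not see the bolts themselves. That they came in is inferred from the handle travel and from the tray lifting freely.

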